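Start a reading on the bench meter

ROBOT

A 6-joint arm with a two-finger parallel gripper is mounted at the origin on the work surface. World frame = base frame: x ahead of the robot, y to its left, z up, the work surface at z = 0. Lengths are in m, angles in rad, forces in N, time in s.
With the tool pointing down it reaches from about 0.35 to 0.975 m from the base axis. Payload 4.9 kg.
Tool frame: the origin (TCP) lies midway between the tips of the shut fingers; the grasp point (between the pads) lies arm.pinch_z behind it (arm.pinch_z is the distance from the TCP to the grasp point, in m); z points along the fingers, y is the line along which they close (so a half turn about z gives the same grasp; the last joint's range is limited). The gripper opens to 85 mm and grips with 20 to 120 N. Pads are 22 mm wide; open, the fingers measure 114 mm over their backs; the gripper's body (76 mm by 85 mm) begins 54 mm behind the grasp point. The pads swing forward as they close: fully open they stand 13 mm farther back than shut.
Start: joints at [1.197, 0.053, 1.613, -0, 1.476, -0.119], TCP at [0.158, 0.605, 0.231] pointing down, gripper open.
Joint ranges: [-3.01, 3.01], [-1.01, 2.22], [0.06, 2.58], [-1.02, 4.17], [0.09, 2.62], [-3.14, 3.14]. Speed limits (rad/s): [2.57, 2.57, 3.14, 3.14, 3.14, 3.14].

INTERFACE

Orientations are given as a unit quaternion [w, x, y, z].
In Python, from bench import arm, solve_ik, get_obs, viewer gives the robot as it stands. The module is installed in compiled form; this text tells all that it offers. Calls block until the motion is done:
- arm.movep(position, orientation): joint-space move of the TCP to a pose.
- arm.line_to(position, speed=0.15, rot=None, threshold=None): straight line of the TCP; rot=None keeps the orientation; speed is the mean speed in m/s. With threshold (N) it stops when the force on the tool has changed by that much, and returns True; else False.
- arm.movej(angles): joint-space move.
- arm.command_gripper(opening): finger opening in m; the grip force is fixed at half the most; returns when the fingers have stopped.
- arm.wait(seconds).
- solve_ik(position, orientation): joint angles nearest the present ones, or None.
- get_obs(): the state.
- viewer.snapshot(name): name is "scene" or "top" or "wrist"; returns (picture, depth): 384x512x3 uint8, red, green, blue; 384x512 float32, m along the optical axis (not along the pixel's ray), 0 where there is no reading.
- viewer.camera_params(name): a dict with "fx", "fy", "cx", "cy" (pixels), "distortion" ([k1, k2, p1, p2, k3] as OpenCV has them; the pictures are not rectified), "R" (3x3) and "t" (3): a world point X has camera coordinates R X + t. Camera axes: x right, y down, z forward; pixel columns grow to the right and rows downward; lengths in m; the calibration is good to about 2 mm. A picture is of the moment at which its call begins: read the wrist's pose just before it. camera_params takes no time and is no camera call; for the wrist camera it gives the pose at the moment of the call.
A pose or a line that the arm cannot do raises arm.IKError and nothing moves.
- arm.finish_job(): hands the job in; it is judged then, once.
The state is a dict: "time_s": time; "qpos": joint angles; "qd": joint speeds; "joint_torque": joint torques, N m; "ee_pos": TCP position; "orientation": TCP orientation; "ft_force": force on the tool from outside, world axes, zero at the start; "ft_torque": the same for the moment, N m; "opening": finger opening in m; "grip_force": force on a finger pad.
Only numpy, scipy, OpenCV 4.12 (cv2) and the standard library are available. Lean on these libraries where they do the work, as an engineer would, in place of code of your own. Each camera call takes 0.05 s, during which the arm holds its last target. There are 200 camera calls.

TASK

Start a reading on the bench meter: with the fingertips, press the square key fully down and let it come back up, then press the longest bar-shaped key fully down and let it come back up too. Press gently and leave the other four keys and the case alone. Pick nothing up, do not disturb the glassware and other things standing around, and withdraw when both keys have been pressed.

Things in the scene. Friction and masses are not known exactly. Their poses are not given: they have to be found in the camera images.
- meter: dark blue-grey bench meter, fixed. Origin at bench level under the keypad's middle; x towards the display, y left, z up. Flat deck 60 mm above the bench, 200 mm (x) by 330 mm (y), centred; behind it (x = 96 to 196 mm) a display hood 87 mm high. Six light grey keys, differing only in shape, stand at x = -30, +30 mm and y = -66, 0, +66 mm; which is where changes
- square: the square key: cap 28 x 28 mm, light grey, on the meter's deck. Origin at the middle of the key on the deck surface, axes as the meter's; its flat top is 14 mm above the origin when up
- square_key (a joint): how far the square key is pressed down, m: 0 up, 0.006 fully down at its stop. Spring: starts to move at about 1 N, about 4 N when fully down; comes up by itself
- long_bar: the long bar key, the longest of all: cap 18 mm (x) by 52 mm (y), light grey, on the meter's deck. Origin at the middle of the key on the deck surface, axes as the meter's; its flat top is 14 mm above the origin when up
- long_bar_key (a joint): how far the long bar key is pressed down, m: 0 up, 0.006 fully down at its stop. Spring: starts to move at about 1 N, about 4 N when fully down; comes up by itself
- short_bar: the short narrow bar key: cap 30 mm (x) by 12 mm (y), light grey, on the meter's deck. Origin at the middle of the key on the deck surface, axes as the meter's; its flat top is 14 mm above the origin when up
- short_bar_key (a joint): how far the short bar key is pressed down, m: 0 up, 0.006 fully down at its stop. Spring: starts to move at about 1 N, about 4 N when fully down; comes up by itself
- large_round: the large round key: cap 30 mm across, light grey, on the meter's deck. Origin at the middle of the key on the deck surface, axes as the meter's; its flat top is 14 mm above the origin when up
- large_round_key (a joint): how far the large round key is pressed down, m: 0 up, 0.006 fully down at its stop. Spring: starts to move at about 1 N, about 4 N when fully down; comes up by itself
- small_round: the small round key: cap 16 mm across, light grey, on the meter's deck. Origin at the middle of the key on the deck surface, axes as the meter's; its flat top is 14 mm above the origin when up
- small_round_key (a joint): how far the small round key is pressed down, m: 0 up, 0.006 fully down at its stop. Spring: starts to move at about 1 N, about 4 N when fully down; comes up by itself
- cross: the plus-shaped key: two crossed bars 30 x 10 mm, light grey, on the meter's deck. Origin at the middle of the key on the deck surface, axes as the meter's; its flat top is 14 mm above the origin when up
- cross_key (a joint): how far the cross key is pressed down, m: 0 up, 0.006 fully down at its stop. Spring: starts to move at about 1 N, about 4 N when fully down; comes up by itself
- flask: conical glass flask, 74 mm across the foot, 125 mm tall, standing on the bench right (-y) of the meter. Loose; origin at the middle of its underside
- beaker: glass beaker, 60 mm across, 75 mm tall, standing on the bench left (+y) of the meter. Loose; origin at the middle of its underside
- small_beaker: small glass beaker, 44 mm across, 50 mm tall, standing on the bench right (-y) of the meter. Loose; origin at the middle of its underside
- vial: capped glass vial, 22 mm across, 45 mm tall, standing on the left (+y) margin of the meter's deck. Loose; origin at the middle of its underside
- stopper: black rubber stopper, 26 mm across, 24 mm tall, standing on the right (-y) margin of the meter's deck. Loose; origin at the middle of its underside
- amber_bottle: amber glass bottle, 80 mm across, 170 mm tall, towards the right (-y) end of the bench. Loose; origin at the middle of its underside
- tube_rack: green rack 200 x 90 mm with blue-capped tubes, 106 mm tall, towards the left (+y) end of the bench. Loose; origin at the middle of its underside
Things that resemble listed ones, but are neither listed nor needed, are in the scene too. Leave any purple look-alike of the beaker alone.

How it is judged:
On the way, in this order (a step that is already met when the one before it is completed fails the run):
1. the square key is pressed down (more than 4 of its 6 mm) (value of joint square_key above 0.004 m), for 0.05 s.
2. the square key is let up again (value of joint square_key below 0.001 m), for 0.05 s.
3. then the long bar key is pressed down (more than 4 of its 6 mm) (value of joint long_bar_key above 0.004 m), for 0.05 s.
4. the long bar key is let up again (value of joint long_bar_key below 0.001 m), for 0.05 s.
At the end, for the whole second after the job is handed in: All six keys are up (within 1 mm), and the flask, beakers, vial, stopper, bottle and tube rack stand upright and still within 10 mm of where they began (value of joint each of square_key, long_bar_key, short_bar_key, large_round_key, small_round_key, cross_key below 0.001 m and distance of each of flask, beaker, small_beaker, vial, stopper, amber_bottle, tube_rack from where it was at the start of the episode below 0.01 m and linear speed of each of flask, beaker, small_beaker, vial, stopper, amber_bottle, tube_rack below 0.02 m/s and angle between each of flask, beaker, small_beaker, vial, stopper, amber_bottle, tube_rack's own z axis and vertical below 0.1 rad); the robot touches nothing.
It fails at once if one of the other four keys is pressed (more than 1.5 mm) (value of joint any of short_bar_key, large_round_key, small_round_key, cross_key above 0.0015 m).
It fails at once if the square and long bar keys are down together (value of joint each of square_key, long_bar_key above 0.0015 m).
It fails at once if a key is pushed roughly (over 30 N) (contact force between the arm and square above 30 N or contact force between the arm and long_bar above 30 N).
It fails at once if the arm leans on the case of the meter (over 10 N) (contact force between the arm and meter above 10 N).
It fails at once if a thing standing around is moved, lifted (more than 10 mm) or tipped (more than 0.25 rad) (distance of any of flask, beaker, small_beaker, vial, stopper, amber_bottle, tube_rack from where it was at the start of the episode above 0.01 m or angle between any of flask, beaker, small_beaker, vial, stopper, amber_bottle, tube_rack's own z axis and vertical above 0.25 rad).
It also fails if it takes over 38 s, if anything falls off the work surface, if the arm or the gripper's body presses on something with over 40 N, if the wrist force passes 120 N, or if a joint passes its speed limit or range.

## Working session

There is one attempt and no reset: what is moved stays moved. The work goes in short steps, each a Python script; the robot and the scene stay as the last script left them, time stands still between calls to the robot, and variables do not carry over. Pictures are saved under pics/ and viewed, at most 10 in all, crops included, and the job is handed in when it is done.

```bash
mkdir -p pics; python3 - <<'E'
from bench import arm,get_obs,viewer
import cv2,numpy as np
for n in("top","scene"):
    p,d=viewer.snapshot(n);cv2.imwrite(f"pics/{n}0.png",p[...,::-1]);np.save(f"pics/{n}0.npy",d)
    c=viewer.camera_params(n);print(n,c)
print(get_obs()["time_s"],get_obs()["orientation"],arm.pinch_z)
E
```

```text
top {'fx': 426.4427764302226, 'fy': 426.4427764302226, 'cx': 247.90071770650223, 'cy': 194.15522733941097, 'distortion': array([-0.02826119,  0.        ,  0.        ,  0.        ,  0.        ]), 'R': array([[ 0.02504805, -0.99966599, -0.00636401],
       [-0.9976495 , -0.02459035, -0.06395928],
       [ 0.06378143,  0.00795111, -0.99793222]]), 't': array([-0.01437893,  0.5977527 ,  1.22913219])}
scene {'fx': 402.89956994044445, 'fy': 402.89956994044445, 'cx': 261.46403196323075, 'cy': 192.54822566833352, 'distortion': array([0.00686567, 0.        , 0.        , 0.        , 0.        ]), 'R': array([[-0.31322231,  0.94963187,  0.00954455],
       [ 0.67911851,  0.23100011, -0.69673309],
       [-0.66384474, -0.21175047, -0.71726697]]), 't': array([ 0.18575675, -0.37056578,  1.58494947])}
0.1 [-2.16369908e-04  1.27062762e-01  9.91894240e-01 -9.08035625e-04] 0.0187
```

View pics/top0.png

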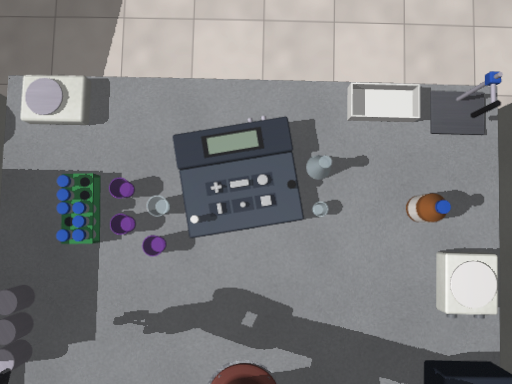

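View pics/scene0.png

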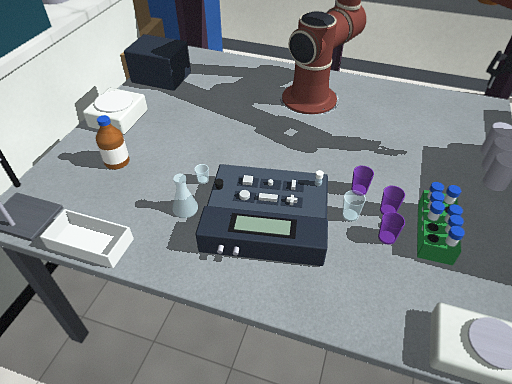

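The top view shows the meter keypad: cross (216,187), long bar (239,183), large round (262,180), short bar (220,208), small round (243,204), square (266,201). Next I'll fit the 2x3 grid and check an enlarged crop.

```bash
cat > h.py <<'E'
import cv2,numpy as np
from bench import arm,get_obs,viewer,solve_ik
G=np.array([[30,66],[30,0],[30,-66],[-30,66],[-30,0],[-30,-66]])/1000
def K(c): return np.array([[c['fx'],0,c['cx']],[0,c['fy'],c['cy']],[0,0,1]])
def deproj(c,uv,z):
    n=cv2.undistortPoints(np.float64(uv).reshape(-1,1,2),K(c),c['distortion']).reshape(-1,2)
    r=np.c_[n,np.ones(len(n))]@c['R']; o=-c['R'].T@c['t']
    return o+r*((z-o[2])/r[:,2])[:,None]
def proj(c,X):
    return cv2.projectPoints(np.float64(X),cv2.Rodrigues(c['R'])[0],c['t'],K(c),c['distortion'])[0].reshape(-1,2)
def fit(W):
    a,b=G.mean(0),W[:,:2].mean(0);g,w=G-a,W[:,:2]-b
    th=np.arctan2((g[:,0]*w[:,1]-g[:,1]*w[:,0]).sum(),(g*w).sum())
    R=np.array([[np.cos(th),-np.sin(th)],[np.sin(th),np.cos(th)]]);t=b-R@a
    return th,t,np.linalg.norm(W[:,:2]-(G@R.T+t),axis=1)
def blobs(img,guess,rad):
    """centroids of bright blobs nearest the guesses"""
    g=cv2.cvtColor(img,cv2.COLOR_RGB2GRAY);out=[];A=[]
    for u,v in guess:
        u,v=int(round(u)),int(round(v));y0,x0=max(v-rad,0),max(u-rad,0)
        p=g[y0:v+rad+1,x0:u+rad+1]
        t,m=cv2.threshold(p,0,255,cv2.THRESH_OTSU)
        n,l,s,c=cv2.connectedComponentsWithStats(m)
        k=1+np.argmax(s[1:,4]);out.append(c[k]+[x0,y0]);A.append(s[k])
    return np.array(out),np.array(A)
E
python3 - <<'E'
from h import *
p=cv2.imread("pics/top0.png")[...,::-1];c=viewer.camera_params("top")
uv,A=blobs(p,[(216,187),(239,183),(262,180),(220,208),(243,204),(266,201)],9)
W=deproj(c,uv,.074);print(uv,A[:,2:],W.round(4));print(fit(W))
th,t,_=fit(W)
oth={k:deproj(c,[q],z)[0].round(3) for k,q,z in [("flask",(318,167),.06),("sb",(320,210),.03),("beak",(158,206),.05),("vial",(194,219),.105),("stop",(292,184),.084)]};print(oth)
cv2.imwrite("pics/crop1.png",cv2.resize(p[110:245,165:345,::-1],None,fx=4,fy=4,interpolation=cv2.INTER_CUBIC))
E
```

```text
[[215.578125   186.96875   ]
 [238.69166667 183.03333333]
 [261.9        179.34444444]
 [218.97826087 208.10869565]
 [242.2173913  204.08695652]
 [265.44117647 200.18627451]] [[ 11  11  64]
 [ 19   9 120]
 [ 11  10  90]
 [  5  11  46]
 [  6   5  23]
 [ 12  11 102]] [[ 0.6124  0.0911  0.074 ]
 [ 0.625   0.0266  0.074 ]
 [ 0.637  -0.0382  0.074 ]
 [ 0.5534  0.0798  0.074 ]
 [ 0.5662  0.0152  0.074 ]
 [ 0.5787 -0.0494  0.074 ]]
(np.float64(0.19085460438405707), array([0.59544874, 0.02087519]), array([0.00025316, 0.0001239 , 0.00044789, 0.00017513, 0.00023466,
       0.00031689]))
{'flask': array([ 0.678, -0.197,  0.06 ]), 'sb': array([ 0.556, -0.209,  0.03 ]), 'beak': array([0.556, 0.256, 0.05 ]), 'vial': array([0.521, 0.145, 0.105]), 'stop': array([ 0.625, -0.122,  0.084])}
```

View pics/crop1.png

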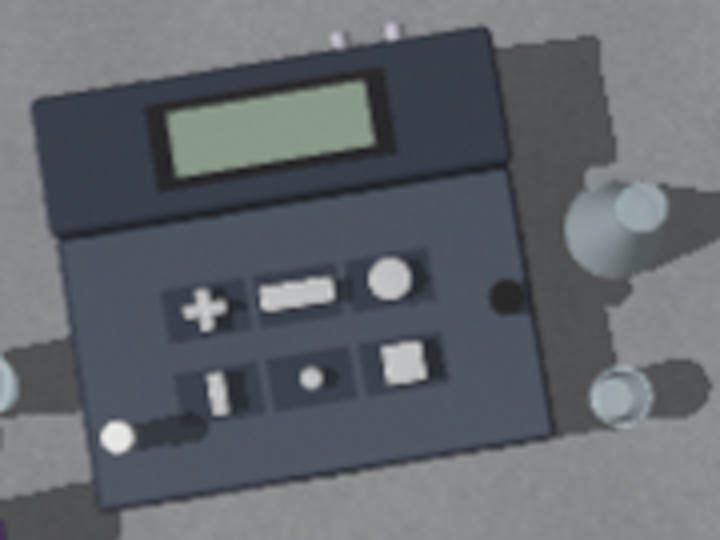

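The crop confirms six keys. There are two bars: the 4.5:1 wide one at (239,183) is the long bar (52 mm along y), and the one at (219,208) is the short bar. There are three compact candidates: the one with corners at (265,200) is the square, while (262,179) and (242,204) are round. Next I'll move over the keypad with the fingers shut and check with the wrist camera.

```bash
python3 - <<'E'
from h import *
from scipy.spatial.transform import Rotation as Ro
th,t=0.19085,np.array([.59545,.02088])
best=None
for k in (0,np.pi):
    q=(Ro.from_euler('z',th+k)*Ro.from_euler('x',np.pi)).as_quat()[[3,0,1,2]]
    j=solve_ik([t[0]-.05,t[1],.24],q)
    if j is not None:
        cost=abs(np.array(j)-get_obs()['qpos']).max();print(k,np.round(j,2),cost)
        if best is None or cost<best[0]: best=(cost,q)
q=best[1];np.save("q.npy",q)
arm.command_gripper(0)
arm.movep([t[0]-.05,t[1],.24],q)
c=viewer.camera_params("wrist");p,d=viewer.snapshot("wrist")
X=np.c_[G@np.array([[np.cos(th),-np.sin(th)],[np.sin(th),np.cos(th)]]).T+t,np.full(6,.074)]
uv=proj(c,X);print(uv.round(0))
v=p[...,::-1].copy()
for a in uv: cv2.drawMarker(v,tuple(int(i) for i in a),(0,0,255),0,8)
cv2.imwrite("pics/w1.png",v);cv2.imwrite("pics/w1raw.png",p[...,::-1]);np.save("uv.npy",uv)
import pickle;pickle.dump(c,open("wc.pkl","wb"))
o=get_obs();print(o["time_s"],o["ee_pos"],o["opening"],o["ft_force"])
E
```

```text
0 [-0.1  -0.14  1.79 -0.    1.5   1.28] 1.40082481187931
3.141592653589793 [-0.1  -0.14  1.79  0.    1.5  -1.86] 1.740767841710483
[[196.  88.]
 [268.  88.]
 [340.  88.]
 [199. 153.]
 [267. 154.]
 [336. 154.]]
3.4 [0.54545508 0.02162176 0.23998779] -2.6454952354602082e-05 [-0.02206432 -0.16089525  0.20726198]
```

View pics/w1.png

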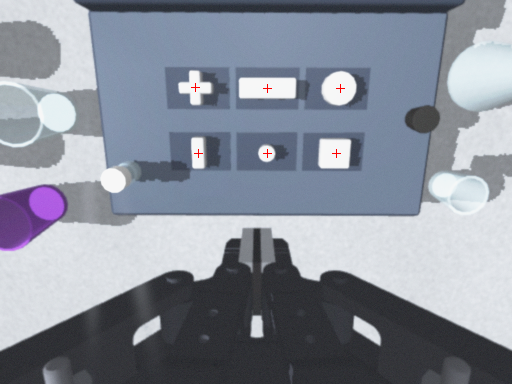

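The wrist view shows the predicted key centres (red) on their keys to within about 2 px: square at (336,153), long bar at (267,88). Pressing now.

```bash
cat >> h.py <<'E'
th,t=0.19085,np.array([.59545,.02088])
R2=np.array([[np.cos(th),-np.sin(th)],[np.sin(th),np.cos(th)]])
def press(local):
    xy=R2@np.array(local)+t; P=lambda z:[*xy,z]
    q=np.load("q.npy")
    o=get_obs()['ee_pos']
    arm.line_to([o[0],o[1],max(o[2],.13)]) if o[2]<.129 else None
    arm.movep(P(.13),q); arm.line_to(P(.085),speed=.06); arm.wait(.2)
    print("f0",get_obs()['ft_force'].round(2))
    c=arm.line_to(P(.078),speed=.02,threshold=1.2);z0=get_obs()['ee_pos'][2]
    if not c: c=arm.line_to(P(.066),speed=.012,threshold=1.2); z0=get_obs()['ee_pos'][2]
    print("contact",c,z0)
    s=arm.line_to(P(z0-.010),speed=.012,threshold=8); arm.wait(.15)
    o=get_obs();print("bottom",s,o['ee_pos'].round(4),o['ft_force'].round(2))
    arm.line_to(P(.13),speed=.06); arm.wait(.2)
    o=get_obs();print("up",o['time_s'],o['ft_force'].round(2))
E
python3 -c "
from h import *
press([-.03,-.066])"
```

```text
f0 [-0.64 -0.43 -0.55]
contact True 0.07220777495541603
bottom True [ 0.5786 -0.0496  0.068 ] [-1.24  0.25  5.33]
up 8.2083 [ 0.98  0.51 -0.76]
```

Bottomed at z = 0.068, which is 6 mm below the cap's rest height, and the force is above the spring's 4 N, so it reached the stop. Next is the long bar.

```bash
python3 -c "
from h import *
press([.03,0])
o=get_obs()['ee_pos'];arm.line_to([o[0]-.08,o[1],.25])
p,d=viewer.snapshot('wrist');cv2.imwrite('pics/w2.png',p[...,::-1]);print(get_obs()['time_s'])"
```

```text
f0 [-0.08  0.04 -0.28]
contact True 0.0721728883681653
bottom True [0.625  0.0266 0.068 ] [-2.49 -0.1   4.69]
up 12.8667 [ 0.98  0.14 -0.92]
14.025
```

View pics/w2.png

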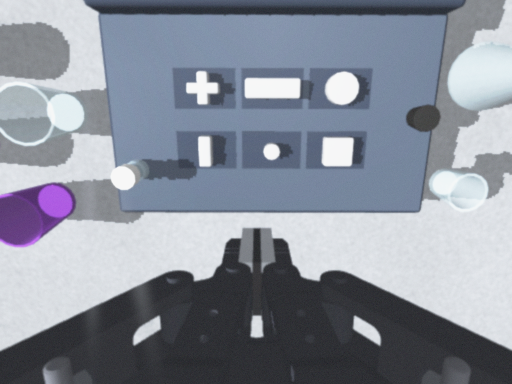

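The wrist view shows all six keys up (square at (338,152), long bar at (272,88)). The vial (123,176), the stopper (423,118) and the glassware in view are undisturbed, and the arm is clear.

```bash
python3 -c "
from bench import arm
print(arm.finish_job())"
```

```text
the job is handed in; nothing more can be done
None
```

I pressed the square key and then the long bar key fully down (each stopped about 6 mm below rest) and let each come back up, then withdrew the arm and handed in the job at about 14 s; the hand-in returned no verdict.

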